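Load the wide stiffener rib into the tacking jig

TASK

Three aluminium plates stand on edge in slotted steel stands on the welding bench. Take the widest one, the rectangular stiffener rib, and slide it straight down between the two upright guides of the tacking jig until it sits fully home on the foot plate, lowering it gently rather than dropping it, then let go. Leave the short rib and the round-topped lug standing in their stands.

Things in the scene. Friction and masses are not known exactly. Their poses are not given: they have to be found in the camera images.
- rib: The wide rib: rectangular aluminium plate 125 mm wide, 105 tall, 10 thick, 0.35 kg, bottom corners cut off by 8 mm. It stands on edge in one of three identical fixed dark steel stands (70 x 80 mm, 42 tall, slot 14 mm wide, slot floor 12 mm above the bench), its upper 75 mm free. Origin: centre of its bottom edge; x along the thickness, y along the width, z up (top edge at z = 105 mm).
- seat (a point): Where the rib's origin belongs: middle of the fixed jig's foot plate top, 20 mm above the bench. y: from guide to guide (along the seated rib's width, either way round); x: across the slots; z up. The two steel guides are 87 mm tall, slots 16 mm wide in x, their bottoms 142 mm apart in y, inner edges 92 apart; above 61 mm they flare to a mouth 36 mm in x, 163 in y. Seated rib's top: 125 mm.
- short_rib: Bystander: the short rib, a rectangular aluminium plate 75 mm wide, 105 mm tall, 10 mm thick, standing in another of the stands (same axes as the rib, origin at the centre of its bottom edge). Leave it there.
- lug: Bystander: the lifting-lug plate, aluminium, 90 mm wide, 105 mm tall, 10 mm thick with a semicircular top, standing in the remaining stand (same axes, origin at the centre of its bottom edge). Leave it there.
Not all that is in view belongs to the job. Leave any yellow look-alike of the rib alone.

How it is judged:
By the outcome, as a careful person would: the job done as asked, in the order asked, and still so for the second after the job is handed in, with the robot touching nothing.
It also fails if it takes over 40 s, if anything falls off the work surface, if the arm or the gripper's body presses on something with over 40 N, if the wrist force passes 120 N, or if a joint passes its speed limit or range.

ROBOT

A 6-joint arm with a two-finger parallel gripper is mounted at the origin on the work surface. World frame = base frame: x ahead of the robot, y to its left, z up, the work surface at z = 0. Lengths are in m, angles in rad, forces in N, time in s.
With the tool pointing down it reaches from about 0.275 to 0.825 m from the base axis. Payload 4.9 kg.
Tool frame: the origin (TCP) lies midway between the tips of the shut fingers; the grasp point (between the pads) lies 19 mm behind it (grip_point_offset is the distance from the TCP to the grasp point, in m); z points along the fingers, x is the direction in which the jaws open and shut, and the axes are right-handed (so a half turn about z gives the same grasp; the last joint's range is limited). The gripper opens to 85 mm and grips with 20 to 120 N. Pads are 22 mm wide; open, the fingers measure 114 mm over their backs; the gripper's body (76 mm by 85 mm) begins 54 mm behind the grasp point. The pads swing forward as they close: fully open they stand 13 mm farther back than shut.
Start: joints at [1.169, 0.326, -0.193, 1.052, 0, 1.437], TCP at [0.146, 0.53, 0.231] pointing down, gripper open.
Joint ranges: [-2.65, 2.65], [-0.97, 1.79], [-1.3, 1.35], [-1.93, 2.1], [-1.47, 1.37], [-3.14, 3.14]. Speed limits (rad/s): [2.57, 2.57, 3.14, 3.14, 3.14, 3.14].

INTERFACE

Orientations are given as a rotation vector (axis times angle).
In Python, from cell import * gives the robot as it stands. Calls block until the motion is done:
- movep(position, orientation): joint-space move of the TCP to a pose.
- move_l(position, velocity=0.15, rot=None, until_force=None): straight line of the TCP; rot=None keeps the orientation; velocity is the mean speed in m/s. With until_force (N) it stops when the force on the tool has changed by that much, and returns True; else False.
- set_joints(angles): joint-space move.
- let_go() and grab(newtons=None): open the fingers fully, or close them until they stop; newtons is the grip in N (None keeps the last).
- sleep(seconds).
- ik(position, orientation): joint angles nearest the present ones, or None.
- get_state(): the state.
- grab_frame(name): name is "side" or "top" or "wrist"; returns a dict with "img" (480x640x3 uint8, red, green, blue), "fx", "fy", "cx", "cy" (pixels), "k1" (the pictures are not rectified: a ray, as slopes to the right and down, at radius r is drawn at 1 + k1 r^2 times it, then the intrinsics apply), "cam_to_world" (4x4, takes a point from camera to world coordinates); the wrist camera has in their place "T_tool_cam" (4x4, takes a point from camera to tool coordinates, whose origin is the TCP and whose axes are the tool frame's). Camera axes: x right, y down, z forward; pixel columns grow to the right and rows downward; lengths in m; the calibration is good to about 2 mm. A picture is of the moment at which its call begins: read the wrist's pose just before it. There is no depth.
A pose or a line that the arm cannot do raises MotionError and nothing moves.
- sign_off(): hands the job in, once; it reports no verdict.
Trained networks look in the newest picture that a camera, given by its name, has taken for a name from the list of things; names that differ only in an ending like _2 or _b are one class to them, and where a whole thing is asked for, a point or a joint stands for the part that bears it (a point fixed in the world has none). Each returns a list of dicts, best first, with "score" (0 to 1); they miss things now and then, are a little off and sometimes report something else, mostly with a low value. They report only what shows in the picture. A call takes as long as a camera call. They do not tell look-alikes from the thing itself.
- spot_in(camera, name): "centre" ([column, row] in pixels, amid what is visible of it).
- silhouettes(camera, name): "mask" (480x640 bool, what is visible of it) and "centre" ([column, row] in pixels, amid what is visible of it).
- tip_of(camera, name): "centre" ([column, row] in pixels: a listed point, or the origin of a listed thing).
The state is a dict: "clock": time; "q": joint angles; "joint_velocities": joint speeds; "tau": joint torques, N m; "position": TCP position; "eef_rot": TCP orientation; "contact_force": force on the tool from outside, world axes, zero at the start; "wrist_torque": the same for the moment, N m; "finger_gap": opening from 0.0 (shut) to 1.0 (fully open).
Only numpy, scipy, OpenCV 4.12 (cv2) and the standard library are available. Lean on these libraries where they do the work, as an engineer would, in place of code of your own. Each camera call takes 0.05 s, during which the arm holds its last target.

## Working session

There is one attempt and no reset: what is moved stays moved. The work goes in short steps, each a Python script; the robot and the scene stay as the last script left them, time stands still between calls to the robot, and variables do not carry over. Pictures are saved under pics/ and viewed, and the job is handed in when it is done.

```bash
mkdir -p pics; python3 - <<'E'
from cell import *
import cv2,numpy as np
for c in ["side","top","wrist"]:
    f=grab_frame(c); cv2.imwrite(f"pics/a_{c}.png",f["img"][:,:,::-1])
    print(c,{k:(np.round(v,3).tolist() if k!='img' else 0) for k,v in f.items()})
    for n in ["rib","short_rib","lug","seat"]:
        try:
            print(n,[(np.round(d["centre"]).tolist(),round(d["score"],2)) for d in silhouettes(c,n)] if n!="seat" else 0,[(np.round(d["centre"]).tolist(),round(d["score"],2)) for d in tip_of(c,n)])
        except Exception as e: print(n,e)
print(get_state())
E
```

```text
side {'img': 0, 'fx': 508.52, 'fy': 508.52, 'cx': 319.077, 'cy': 237.886, 'k1': -0.148, 'cam_to_world': [[0.996, -0.065, 0.054, 0.459], [-0.081, -0.563, 0.822, -0.822], [-0.023, -0.824, -0.567, 0.692], [0.0, 0.0, 0.0, 1.0]]}
rib [([240.0, 173.0], 0.7), ([397.0, 192.0], 0.67), ([352.0, 209.0], 0.66)] [([352.0, 227.0], 0.94), ([399.0, 209.0], 0.68), ([242.0, 190.0], 0.66)]
short_rib [([294.0, 186.0], 0.83)] [([293.0, 207.0], 0.68)]
lug [([281.0, 232.0], 0.67)] [([282.0, 251.0], 0.59)]
seat 0 [([327.0, 375.0], 0.65)]
top {'img': 0, 'fx': 471.591, 'fy': 471.591, 'cx': 300.126, 'cy': 240.698, 'k1': -0.049, 'cam_to_world': [[0.119, -0.972, 0.203, 0.35], [-0.993, -0.116, 0.028, 0.104], [-0.004, -0.205, -0.979, 1.005], [0.0, 0.0, 0.0, 1.0]]}
rib [([239.0, 148.0], 0.81), ([270.0, 209.0], 0.61)] [([274.0, 214.0], 0.84), ([131.0, 330.0], 0.62), ([237.0, 154.0], 0.61)]
short_rib [([197.0, 260.0], 0.9)] [([202.0, 266.0], 0.63)]
lug [([297.0, 293.0], 0.77)] [([298.0, 294.0], 0.58)]
seat 0 [([482.0, 285.0], 0.94)]
wrist {'img': 0, 'fx': 388.314, 'fy': 388.314, 'cx': 316.905, 'cy': 241.362, 'k1': 0.
[... 206 characters left out ...]
eat 0 []
{'clock': 1.2, 'q': array([ 1.16876860e+00,  3.26215273e-01, -1.92595890e-01,  1.05200392e+00,
        1.84640707e-05,  1.43660602e+00]), 'joint_velocities': array([-3.09302585e-04, -7.88788696e-05,  6.61381710e-04,  1.58260772e-03,
        1.47016129e-03,  4.12111616e-04]), 'tau': array([-5.58549618e-04, -4.43337178e+01,  2.62753844e+01,  1.02935828e-03,
       -2.33958535e-04, -1.74534853e-05]), 'position': array([0.14554076, 0.53041189, 0.23127407]), 'eef_rot': array([-2.49815008e+00, -1.90494305e+00,  3.99538180e-05]), 'contact_force': array([ 0.29336316, -0.45219816, -0.40749651]), 'wrist_torque': array([-0.00634105, -0.00051324, -0.03488373]), 'finger_gap': 1.0015834884746269}
```

View pics/a_side.png

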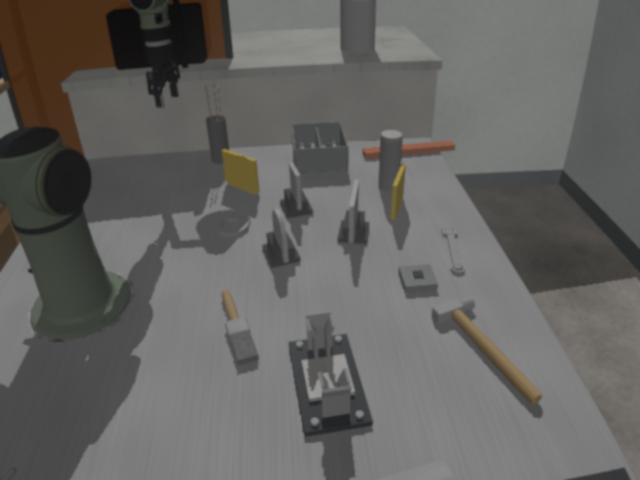

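View pics/a_top.png

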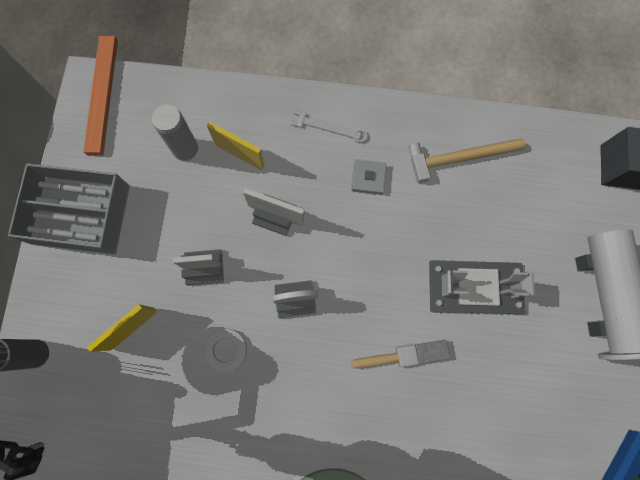

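View pics/a_wrist.png

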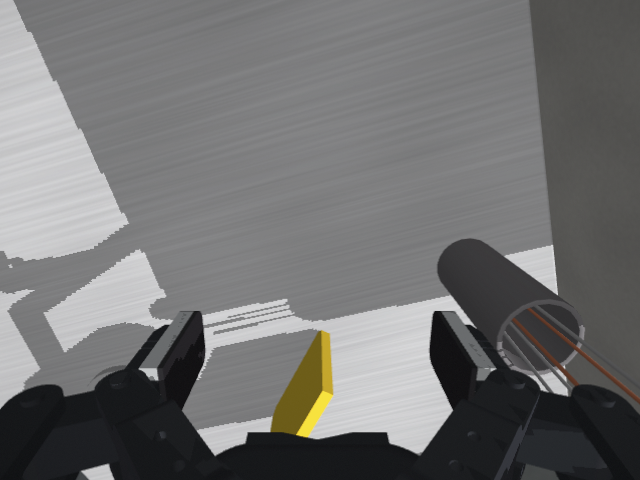

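The wide rib is the grey one (top 270,209; side 352,209). The jig is at top 482,285, and the yellow plates are decoys. Next I get coarse positions and zoomed crops.

```bash
cat > h.py <<'E'
from cell import *
import cv2,numpy as np
from scipy.spatial.transform import Rotation as R
from scipy.optimize import least_squares
def Kd(f): return np.array([[f["fx"],0,f["cx"]],[0,f["fy"],f["cy"]],[0,0,1.]]),np.array([f["k1"],0,0,0.])
def T_of(f,st=None):
    if "cam_to_world" in f: return np.array(f["cam_to_world"])
    T=np.eye(4);T[:3,:3]=R.from_rotvec(st["eef_rot"]).as_matrix();T[:3,3]=st["position"]
    return T@np.array(f["T_tool_cam"])
def ray(f,T,px):
    K,d=Kd(f); u=cv2.undistortPoints(np.array([[px]],float),K,d)[0,0]
    r=T[:3,:3]@np.array([u[0],u[1],1]); return T[:3,3],r/np.linalg.norm(r)
def onz(f,T,px,z):
    o,r=ray(f,T,px); return o+r*(z-o[2])/r[2]
def tri(rs):
    A=0;b=0
    for o,r in rs:
        P=np.eye(3)-np.outer(r,r);A=A+P;b=b+P@o
    return np.linalg.solve(A,b)
def proj(f,T,X):
    K,d=Kd(f); W=np.linalg.inv(T)
    return cv2.projectPoints(np.atleast_2d(X).astype(float),cv2.Rodrigues(W[:3,:3])[0],W[:3,3],K,d)[0].reshape(-1,2)
def down(th): # tool z down, tool x (jaw) at yaw th
    M=np.array([[np.cos(th),np.sin(th),0],[np.sin(th),-np.cos(th),0],[0,0,-1.]])
    return R.from_matrix(M).as_rotvec()
def box(p,yaw,w=.125,h=.105,t=.01,dz=0):
    c,s=np.cos(yaw),np.sin(yaw);o=[]
    for z in(0,h):
        for y in(-w/2,w/2):
            for x in(-t/2,t/2): o.append([p[0]+c*x-s*y,p[1]+s*x+c*y,p[2]+z])
    return np.array(o)
E
python3 - <<'E'
from h import *
F={c:grab_frame(c) for c in("top","side")}
T={c:T_of(F[c]) for c in F}
def two(a,b): return tri([ray(F["top"],T["top"],a),ray(F["side"],T["side"],b)])
print("rib",two((274,214),(352,227)),"mid",two((270,209),(352,209)))
print("seat",two((482,285),(327,375)))
print("short",two((202,266),(293,207)),"lug",two((298,294),(282,251)))
print("pen cyl",onz(F["top"],T["top"],(168,115),.13))
for c,(x,y) in {"top":(230,175),"side":(300,165)}.items():
    im=F[c]["img"][y:y+75,x:x+100,::-1]; cv2.imwrite(f"pics/b_rib_{c}.png",cv2.resize(im,None,fx=8,fy=8,interpolation=cv2.INTER_CUBIC))
im=F["top"]["img"][250:325,420:550,::-1];cv2.imwrite("pics/b_jig.png",cv2.resize(im,None,fx=6,fy=6,interpolation=cv2.INTER_CUBIC))
for a in((244,193),(301,216)): print(onz(F["top"],T["top"],a,.117))
print(onz(F["top"],T["top"],(434,288),.01),onz(F["top"],T["top"],(526,288),.01))
E
```

```text
rib [0.60632881 0.1960651  0.016676  ] mid [0.60509597 0.20138391 0.06391702]
seat [ 0.50338847 -0.25781756  0.02370235]
short [ 4.72712110e-01  3.36612199e-01 -3.47093764e-04] lug [0.43821279 0.12338131 0.0119129 ]
pen cyl [0.7577359  0.42645419 0.13      ]
[0.61595794 0.25109884 0.117     ]
[0.58273177 0.13406181 0.117     ]
[ 0.48792379 -0.1609534   0.01      ] [ 0.51073352 -0.35782481  0.01      ]
```

View pics/b_rib_top.png

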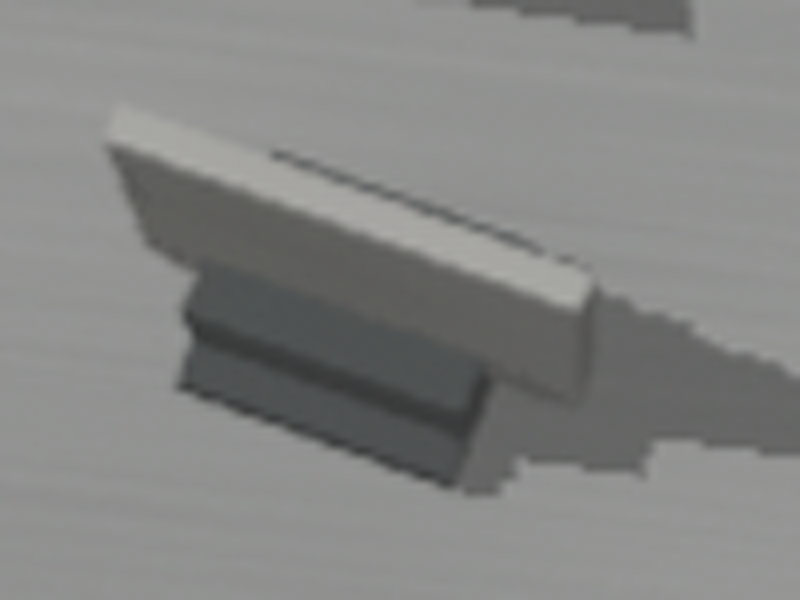

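View pics/b_jig.png

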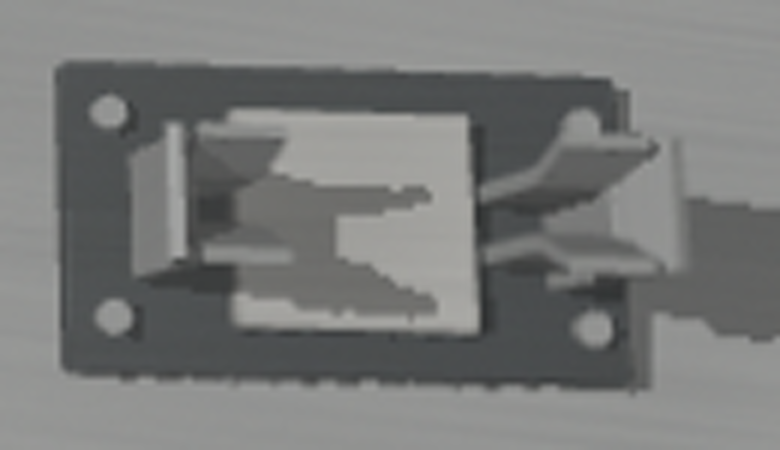

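```bash
python3 - <<'E'
from h import *
for nm,p,y in(("rib",(.599,.193),-.276),("jig",(.502,-.258),.115)):
  for k in(0,np.pi):
    for z in(.3,.073):
      q=ik([*p,z],down(y+k)); print(nm,k,z,None if q is None else np.round(q,2))
E
```

```text
rib 0 0.3 [0.19 0.45 0.17 1.29 0.   2.04]
rib 0 0.073 [ 0.19  0.61 -0.17  0.79  0.    2.04]
rib 3.141592653589793 0.3 [ 0.19  0.45  0.17  1.29  0.   -1.1 ]
rib 3.141592653589793 0.073 [ 0.19  0.61 -0.17  0.79  0.   -1.1 ]
jig 0 0.3 [-0.61  0.32 -0.03  1.23  0.    0.85]
jig 0 0.073 [-0.61  0.5  -0.36  0.7   0.    0.85]
jig 3.141592653589793 0.3 [-0.61  0.32 -0.03  1.23  0.   -2.29]
jig 3.141592653589793 0.073 [-0.61  0.5  -0.36  0.7   0.   -2.29]
```

```bash
python3 - <<'E'
from h import *
import pickle
for nm,p,y in(("jig",(.502,-.258),.115),("rib",(.599,.193),-.276)):
    movep([*p,.3],down(y)); sleep(.2)
    st=get_state(); f=grab_frame("wrist"); pickle.dump((f,st),open(f"{nm}.pkl","wb"))
    cv2.imwrite(f"pics/c_{nm}.png",f["img"][:,:,::-1]); print(nm,st["clock"],st["position"],st["eef_rot"])
E
```

```text
jig 4.5417 [ 0.5022055  -0.25755286  0.29999452] [-3.13627700e+00 -1.81913086e-01  1.71387322e-05]
rib 6.4833 [0.59927563 0.19201371 0.30007131] [ 3.11135986e+00 -4.34410076e-01  1.77614478e-04]
```

View pics/c_jig.png

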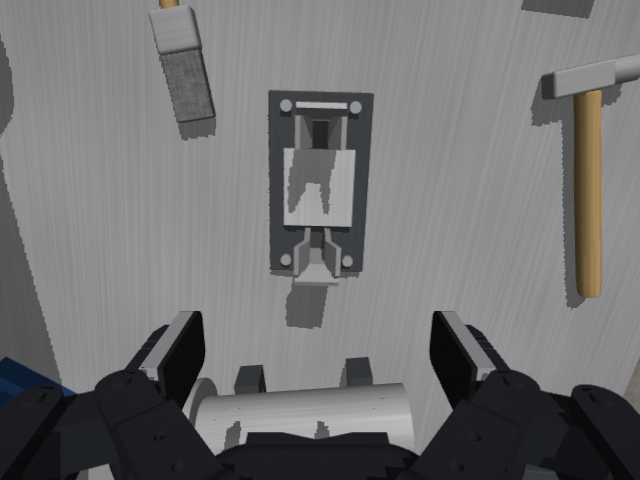

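View pics/c_rib.png

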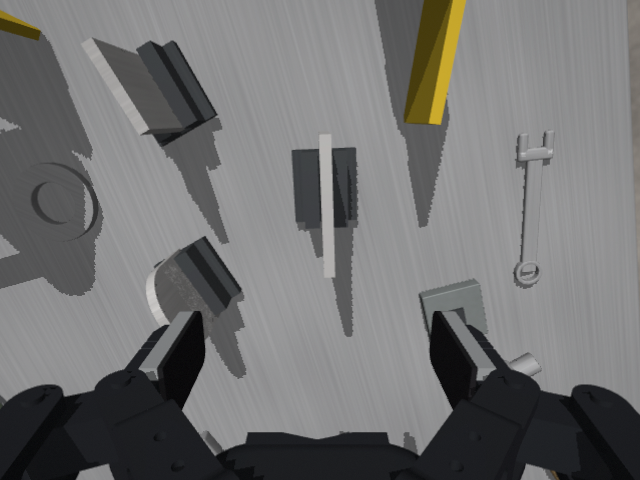

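Rib top edge runs from (325,134) to (330,277), nearly aligned with the jaws' normal. The jig foot plate spans about (285-355, 150-227). I'll zoom in to measure.

```bash
python3 - <<'E'
from h import *
import pickle
for n,(x,y,w,h) in {"jig":(260,85,120,215),"rib":(285,125,80,160)}.items():
    im=pickle.load(open(n+".pkl","rb"))[0]["img"][y:y+h,x:x+w,::-1]
    k=600/h
    if n=="jig": im=cv2.rotate(im,cv2.ROTATE_90_COUNTERCLOCKWISE);k=3.7
    else: im=cv2.rotate(im,cv2.ROTATE_90_COUNTERCLOCKWISE);k=5
    cv2.imwrite(f"pics/d_{n}.png",cv2.resize(im,None,fx=k,fy=k,interpolation=cv2.INTER_CUBIC))
E
```

```text
(no output)
```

View pics/d_jig.png

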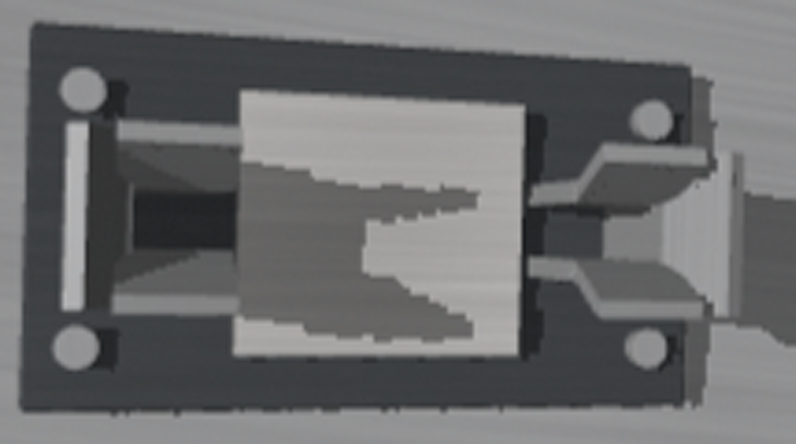

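View pics/d_rib.png

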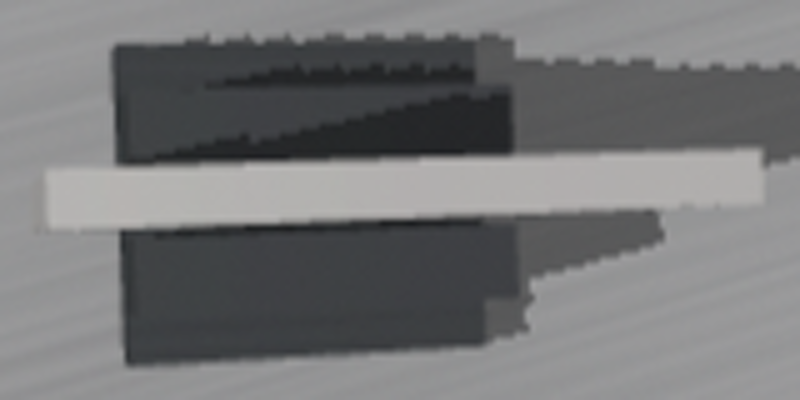

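```bash
python3 - <<'E'
from h import *
import pickle
def rep(name,f,T,pts,z):
    P=np.array([onz(f,T,p,z) for p in pts]); c=P.mean(0)
    d=(P[0]+P[3]-P[1]-P[2])[:2]; 
    print(name,"c",np.round(c,4),"yaw(y axis)",round(np.arctan2(-d[0],d[1]),4),"len",np.linalg.norm(P[0]-P[1]),np.linalg.norm(P[3]-P[2]),"wid",np.linalg.norm(P[0]-P[3]),np.linalg.norm(P[1]-P[2]))
f,st=pickle.load(open("jig.pkl","rb"));T=T_of(f,st)
def un(pts,k,x,y,w): return [(x+w-1-b/k+.5, y+a/k-.5) for a,b in pts]
U=lambda p:un(p,3.7,260,85,120)
rep("foot",f,T,U([(240,91),(526,104),(520,355),(234,355)]),.02)
for z in(0.01,.012):
  rep("base",f,T,U([(33,22),(690,65),(685,405),(20,410)]),z)
rep("bolts",f,T,U([(83,90),(652,120),(648,349),(76,347)]),.014)
g=onz(f,T,U([(75,217)])[0],.107);g2=onz(f,T,U([(738,235)])[0],.107);print("guide outer tops@.107",g,g2,(g+g2)/2)
f,st=pickle.load(open("rib.pkl","rb"));T=T_of(f,st)
U=lambda p:un(p,5,285,125,80)
for z in(.115,.117):
  rep("ribtop",f,T,U([(45,168),(762,149),(765,206),(49,229)]),z)
rep("stand",f,T,U([(114,46),(514,38),(520,345),(127,365)]),.042)
E
```

```text
foot c [ 0.5032 -0.252   0.02  ] yaw(y axis) 0.0945 len 0.08478726975642638 0.08458569621403478 wid 0.075548961319368 0.0762681900407243
base c [ 0.5034 -0.2523  0.01  ] yaw(y axis) 0.0883 len 0.1983477196884993 0.20003339157426991 wid 0.10900245943553429 0.10960933729159086
base c [ 0.5033 -0.252   0.012 ] yaw(y axis) 0.0883 len 0.1974289344698155 0.1991067979955272 wid 0.1084975388411013 0.10910160552088331
bolts c [ 0.5031 -0.2523  0.014 ] yaw(y axis) 0.089 len 0.1704349438657546 0.17094505273911775 wid 0.07227352650981267 0.07254277228170117
guide outer tops@.107 [ 0.49521611 -0.16938174  0.107     ] [ 0.50948232 -0.32692397  0.107     ] [ 0.50234921 -0.24815286  0.107     ]
ribtop c [0.6084 0.1926 0.115 ] yaw(y axis) -0.2408 len 0.12555681778741004 0.12550197803765864 wid 0.009914085525241995 0.010362674731010648
ribtop c [0.6085 0.1931 0.117 ] yaw(y axis) -0.2408 len 0.12478848994944937 0.12473398578407409 wid 0.009853417629772793 0.010299261755021903
stand c [0.6093 0.1974 0.042 ] yaw(y axis) -0.2359 len 0.0831947888484967 0.08191515209435102 wid 0.06406315824403433 0.06553142867127078
```

```bash
python3 - <<'E'
from h import *
r=down(-.2408)
movep([.6085,.1931,.2],r)
hit=move_l([.6085,.1931,.073],velocity=.12,until_force=8); print("hit",hit)
st=get_state();print(st["clock"],st["position"],st["contact_force"])
if not hit:
    grab(70); sleep(.2); st=get_state();print(st["clock"],st["finger_gap"],st["position"],st["contact_force"])
    f=grab_frame("wrist");cv2.imwrite("pics/e_wrist.png",f["img"][:,:,::-1])
E
```

```text
hit False
8.225 [0.60924048 0.19328181 0.07398029] [0.86826676 0.07325029 0.77092293]
9.1 0.10887303022649968 [0.60869843 0.19311912 0.07318109] [ 0.25244194 -0.54658441  1.73533494]
```

View pics/e_wrist.png

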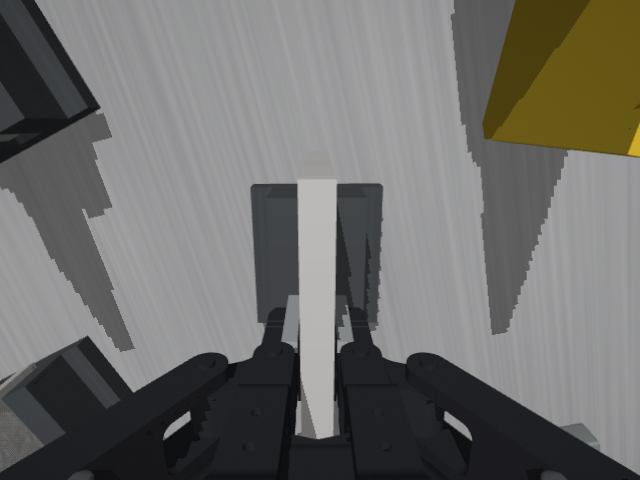

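The rib is held symmetrically between the pads, with its far end at (317,178). I'll lift it, carry it over the jig and check it in hand.

```bash
python3 - <<'E'
from h import *
st=get_state();p=st["position"]
move_l([p[0],p[1],.12],velocity=.08); move_l([p[0],p[1],.25],velocity=.2)
st=get_state();print(st["clock"],st["finger_gap"],st["contact_force"],st["wrist_torque"])
movep([.5032,-.2522,.22],down(.09)); sleep(.2)
st=get_state();print(st["clock"],st["finger_gap"],st["position"],st["contact_force"],st["wrist_torque"])
f=grab_frame("wrist");cv2.imwrite("pics/f_wrist.png",f["img"][:,:,::-1])
T=T_of(f,st); 
g=grab_frame("side");cv2.imwrite("pics/f_side.png",cv2.resize(g["img"][200:440,200:440,::-1],(600,600),interpolation=cv2.INTER_CUBIC))
g=grab_frame("top");cv2.imwrite("pics/f_top.png",cv2.resize(g["img"][180:340,400:600,::-1],(800,600)))
E
```

```text
10.6917 0.1093288322053785 [-0.81436514 -0.12819067 -3.17194132] [-0.01075587 -0.02277286 -0.03841399]
12.5667 0.10624073778771616 [ 0.50369735 -0.25145789  0.2200441 ] [ 0.00779146  0.14086782 -3.48908114] [-0.0381293   0.01132105 -0.00944133]
```

View pics/f_wrist.png

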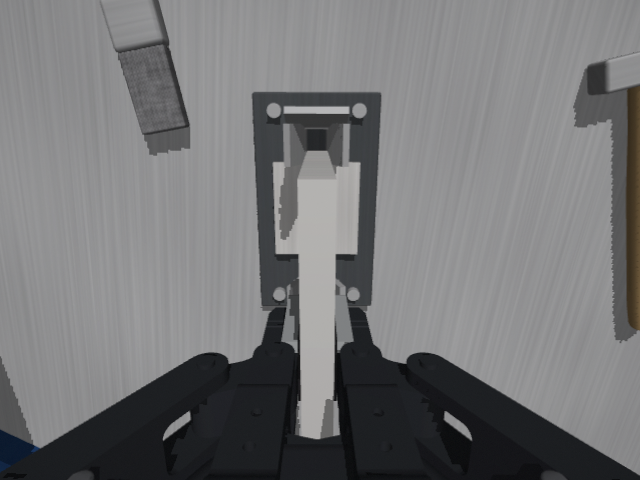

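View pics/f_side.png

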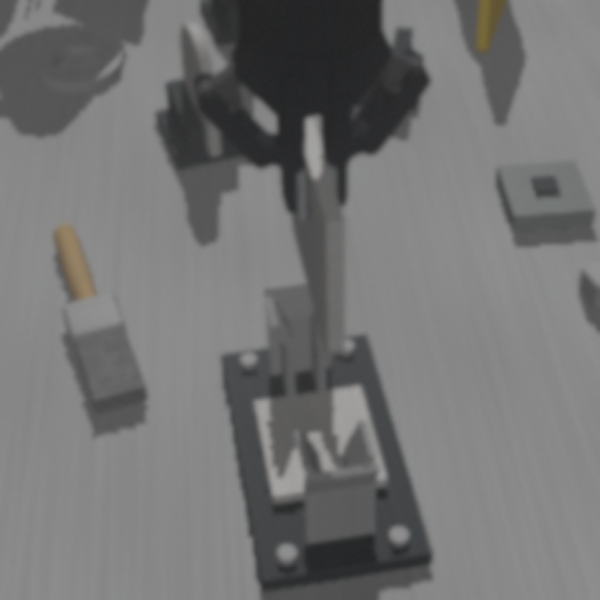

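View pics/f_top.png

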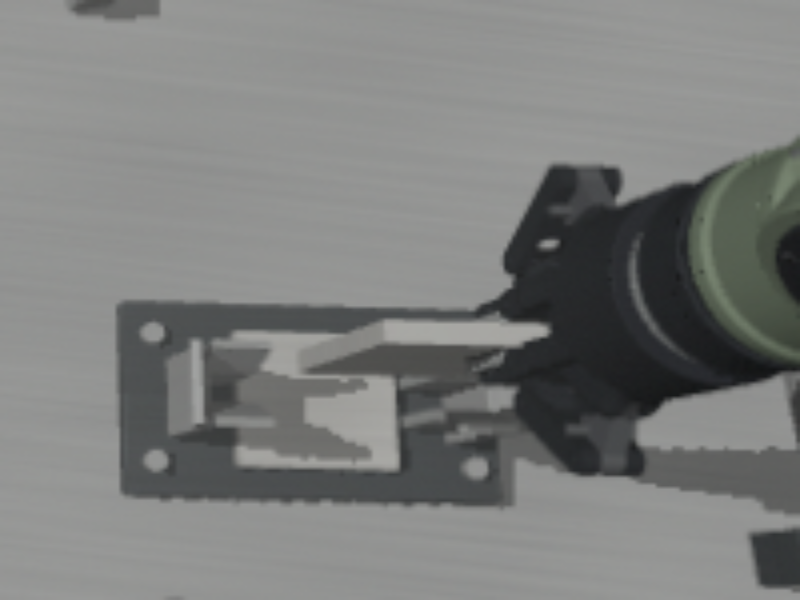

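```bash
python3 - <<'E'
from h import *
st=get_state();f=grab_frame("wrist");T=T_of(f,st)
c=st["position"];e=onz(f,T,(317,178),c[2]+.044)
ax=np.array([-np.sin(.09),np.cos(.09)]);print("end along rib y",(e-c)[:2]@ax,"across",(e-c)[:2]@[ax[1],-ax[0]])
# bolts in this view, at z .014
b=[onz(f,T,p,.014) for p in((274,111),(359,111),(353,295),(279,295))];print(np.mean(b,0))
# base corners at .01 ; foot corners
print(np.mean([onz(f,T,p,.02) for p in((274,162),(359,162),(357,254),(276,254))],0))
E
```

```text
end along rib y 0.06277465096358315 across -6.15352290724931e-05
[ 0.50305777 -0.25353485  0.014     ]
[ 0.50318535 -0.25218754  0.02      ]
```

```bash
python3 - <<'E'
from h import *
x,y=.5032,-.2524
def go(z,v,uf):
    h=move_l([x,y,z],velocity=v,rot=down(.09),until_force=uf);s=get_state()
    print(z,h,round(s["clock"],2),np.round(s["position"],4),np.round(s["contact_force"],1),np.round(s["wrist_torque"],2)); return h
if not go(.15,.1,10) and not go(.09,.05,8): go(.077,.02,8)
g=grab_frame("side");cv2.imwrite("pics/g_side.png",cv2.resize(g["img"][240:440,220:420,::-1],(600,600),interpolation=cv2.INTER_CUBIC))
E
```

```text
0.15 False 13.62 [ 0.5036 -0.2527  0.1506] [ 0.1 -0.3 -2.2] [ 0.01 -0.04 -0.03]
0.09 False 14.97 [ 0.5035 -0.2526  0.0904] [ 0.3 -0.  -3.2] [ 0.04 -0.02  0.07]
0.077 True 15.46 [ 0.5033 -0.2524  0.0811] [-1.   0.   5.3] [0.03 0.17 0.03]
```

View pics/g_side.png

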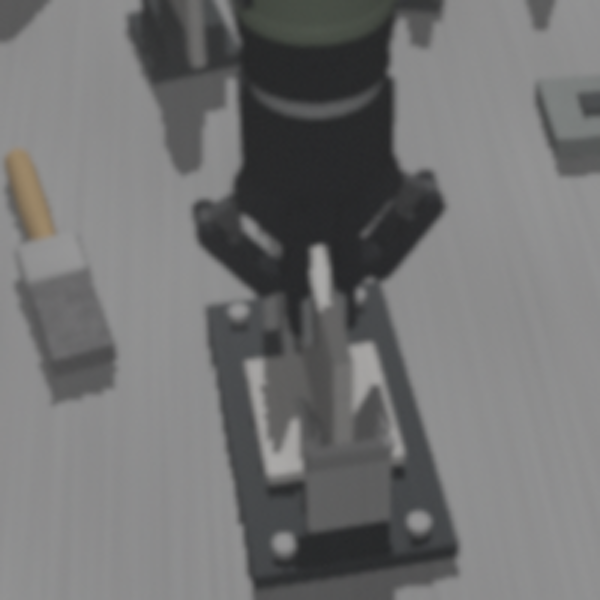

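Contact came at TCP z 0.0811, against 0.0812 predicted for fully home. Next I release and retreat.

```bash
python3 - <<'E'
from h import *
let_go(); sleep(.2); s=get_state(); print(s["clock"],s["finger_gap"],s["contact_force"])
p=s["position"]; move_l([p[0],p[1],.14],velocity=.06); move_l([p[0],p[1],.3],velocity=.2); sleep(.3)
st=get_state(); print(st["clock"],st["position"],st["contact_force"])
f=grab_frame("wrist");T=T_of(f,st)
im=f["img"][:,:,::-1].copy()
for q in proj(f,T,box([.5032,-.2522,.02],.09)[4:]): cv2.circle(im,tuple(int(round(v)) for v in q),2,(0,0,255),-1)
cv2.imwrite("pics/h_wrist.png",cv2.resize(im[80:320,200:440],(600,600),interpolation=cv2.INTER_CUBIC))
for n in("side","top"):
    f=grab_frame(n);cv2.imwrite(f"pics/h_{n}.png",f["img"][:,:,::-1])
    print(n,np.round(proj(f,T_of(f),box([.5032,-.2522,.02],.09)[4:])).tolist())
E
```

```text
16.4333 0.9955743465531904 [-0.00945606 -0.29007902 -0.28543906]
18.8333 [ 0.50198701 -0.25154174  0.29917043] [ 0.62794539 -0.63756627  0.14055392]
side [[330.0, 360.0], [337.0, 359.0], [316.0, 304.0], [322.0, 303.0]]
top [[532.0, 282.0], [531.0, 277.0], [466.0, 281.0], [466.0, 276.0]]
```

View pics/h_wrist.png

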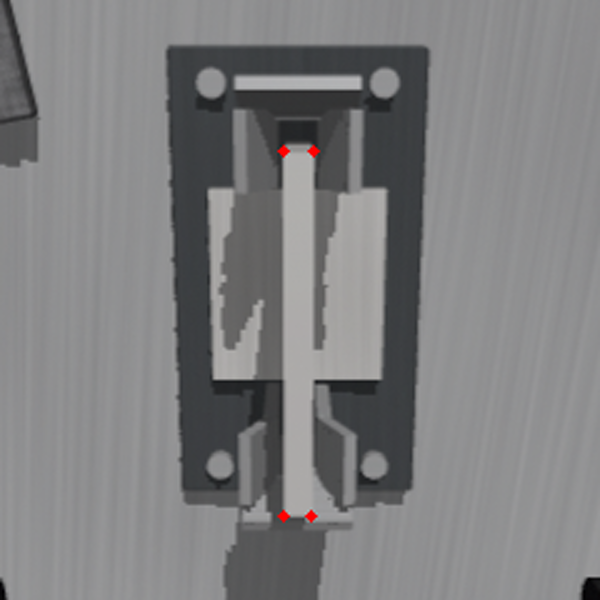

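View pics/h_side.png

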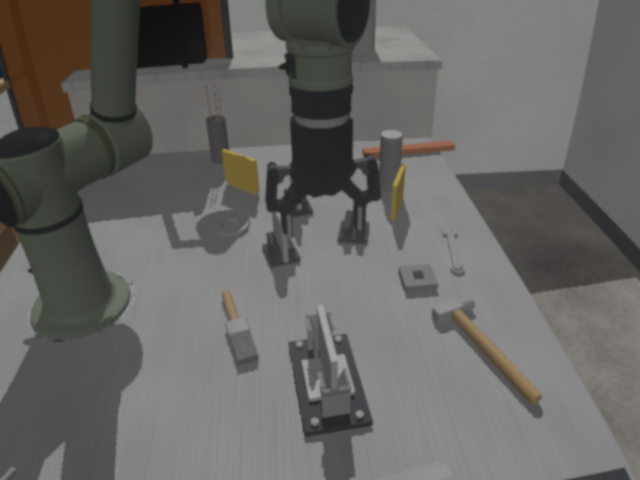

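The rib's top corners match the projected seated pose (red dots). It stands upright in both guides, and the lug and short rib are still in their stands.

```bash
python3 -c "
from cell import *
sign_off()"
```

```text
the job is handed in; nothing more can be done
```

The wide rib is seated in the tacking jig and released, and I handed the job in at about 19 s on the robot's clock. I gripped it at 70 N, lifted it out of its stand, and lowered it between the guides. The last stretch went at 2 cm/s until it touched the foot plate.

**Seating:** contact came at a TCP height of 81.1 mm, against 81.2 mm predicted for fully home. After I let go and backed off 0.22 m, the wrist picture showed the rib's top corners on the predicted seated pose. The side picture showed it upright in both guides.

**Bystanders:** the lug stood undisturbed in its stand, and the yellow look-alikes were not touched. In the last side picture the gripper partly hid the short rib; the arm never went near it.

**Disagreement:** my first coarse estimate of the jig position, from the fixed cameras and the networks, was about 5 mm off in y from the wrist-camera measurement. I used the wrist value, and contact height and final pose agreed with it. No check failed.

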